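# Refit the crumb tray of a repaired toaster

## Robot

A 6-joint arm with a two-finger parallel gripper is mounted at the origin on the work surface. World frame = base frame: x ahead of the robot, y to its left, z up, the work surface at z = 0. Lengths are in mm, angles in rad, forces in N, time in s.
With the tool pointing down it reaches from about 225 to 725 mm from the base axis. Payload 3.1 kg.
Tool frame: the origin (TCP) lies at the centre of the arm's flange, where the gripper is bolted on; the fingertips stand 173 mm ahead of it and the grasp point (between the pads) lies 155 mm ahead of it (bot.tip_extent is the distance from the TCP to the fingertips, in mm); z points along the fingers, y is the line along which they close (so a half turn about z gives the same grasp; the last joint's range is limited). The gripper opens to 85 mm and grips with 20 to 120 N. Pads are 22 mm wide; open, the fingers measure 114 mm over their backs; the gripper's body (76 mm by 85 mm) begins 54 mm behind the grasp point. The pads swing forward as they close: fully open they stand 13 mm farther back than shut.
Start: joints at [1.189, 0.048, 0.099, 1.622, 0, 1.443], TCP at [131.827, 508.173, 404.712] pointing down, gripper open.
Joint ranges: [-2.91, 2.91], [-0.99, 1.94], [-1.21, 1.42], [-2.12, 2.29], [-1.49, 1.47], [-3.14, 3.14]. Speed limits (rad/s): [2.79, 2.79, 3.14, 3.14, 3.14, 3.14].

## Interface

Orientations are given as [roll, pitch, yaw] about the fixed x, y, z axes, in that order (R = Rz(yaw) Ry(pitch) Rx(roll)).
In Python, from cell import bot, cams gives the robot as it stands.
- The arm moves only by the tool step_arm, never from a script. Its argument "rows" is a list of rows, each a list of 6 numbers: the shift along the world's x, y, z in mm, then the turn, a rotation vector about the world's x, y, z in degrees. In form: [[x, y, z, wx, wy, wz], ...]. A call has 1 to 8 rows; each row shifts and turns the commanded pose from where the row before left it; what a row does not reach is not made up. A row lasts 1/10 s, in which the tool goes at most 50 mm and 8.59 degrees, less where a joint would pass 70% of its speed; a pose out of reach is approached as far as the arm can. A call with a gripper value outside its range is refused whole. "hand" is the opening, from 0 (shut) to 1 (fully open), set as the call begins (left out, the last holds). The fingers move at their own pace and stop on an object; the grip force is fixed at half the most. Time passes only in rows, so rows that do not move let the fingers close. It gives the time, the measured TCP pose, the force, the opening and the grip force at its end, in the units of the state.
- bot.state(): the state, without advancing time (a new reading comes with each control period).
- cams.camera(name): name is "scene" or "top" or "wrist"; returns the picture (400x640x3 uint8, red, green, blue); there is no depth.
- cams.camera_info(name): a dict with "mtx" (3x3 intrinsics, pixels), "R" (3x3) and "t" (3): a world point X has camera coordinates R X + t. Camera axes: x right, y down, z forward; pixel columns grow to the right and rows downward; lengths in mm; the calibration is good to about 2 mm. The wrist camera is an equidistant fisheye: a pixel r from the principal point sees the ray r / f radians off the axis. A picture is of the moment at which its call begins: read the wrist's pose just before it. camera_info takes no time and is no camera call; for the wrist camera it gives the pose at the moment of the call.
- bot.close_job(): hands the job in; it is judged then, once.
The state is a dict: "time_s": time; "qpos": joint angles; "dq": joint speeds; "effort": joint torques, N m; "eef_pos": TCP position; "tool_rot": TCP orientation; "ft_force": force on the tool from outside, world axes, zero at the start; "wrist_torque": the same for the moment, N m; "gripper_width": opening from 0.0 (shut) to 1.0 (fully open); "grip_force": force on a finger pad.
Only numpy, scipy, OpenCV 4.12 (cv2) and the standard library are available. Lean on these libraries where they do the work, as an engineer would, in place of code of your own. Each camera call takes 0.05 s, during which the arm holds its last target. There are 200 camera calls.

## Task

The toaster on the bench is mended; put its crumb tray back. Take the tray by its handle, feed it handle last into the low slot in the toaster's long side facing you, let the side rails inside guide it straight, and push it fully home so that the catch snaps in and the front plate sits flush against the toaster. Feel your way gently and never force it: since the repair the inner frame with the rails sits some way off the middle of the slot, and the thin sheet metal bends if the tray is pressed against the toaster with more than about 25 N; leave the other things on the bench undisturbed.

Things in the scene. Friction and masses are not known exactly. Their poses are not given: they have to be found in the camera images.
- crumb_tray: crumb tray: open aluminium pan, 120 (x) by 196 (y) by 12 mm high, corners at the far end bevelled 10 mm; black front plate 256 wide (y), 26 high (z 4 to 30), 4 thick at x -64 to -60 mm; handle on it. Origin: centre of the pan's underside; +x from handle to the far end, which goes in first; z up. 0.18 to 0.29 kg, centre of mass near x = -12 mm. Starts flat on the bench, left or right
- tray_handle (a point): point in the outer part of the tray's black handle, at -94, 0, 14 mm in the tray's frame. The handle is a block sticking out of the middle of the front plate: x -106 to -64, y -12 to +12 (24 mm wide, to be pinched from above), z 6 to 22 mm; it starts pointing roughly towards the robot (within 0.35 rad)
- tray_tongue (a point): centre of the head of the tongue that sticks out of the middle of the tray's far end, at 76, 0, 6 mm in the tray's frame. The tongue is 6 mm wide; its head is an arrow, 14 mm wide, round behind and coming to a point at x = 89 mm; z 2 to 10 mm. All contacts of the tray with the toaster add up, so the catch's own squeeze (up to about 10 N while it is passed) counts towards the 25 N
- toaster: two-slice toaster, steel with black end caps and base, 170 (x) by 290 (y) by 188 mm high, stands firm (does not shift). Origin: centre of its underside, on the bench. The tray slot is low in the long flat side at x = -85 mm, which looks to -x, roughly at the robot. Tray home: plate against that side, tray origin at x = -25, z = 16 mm here, its +x along this +x, sideways as the rails put it
- slot (a point): middle of the lower edge of the slot opening, at -85, 0, 16 mm in the toaster's frame. Opening 227 wide, 24 high, 16 to 40 mm above the bench; a flat floor runs in level with its lower edge. On the floor stand two side rails: ends flared, 227 mm apart at 11 mm behind the opening, narrowing to 199 mm at 35 mm behind it, then parallel; flanges on top leave 20 mm clear height
- rail_start (a point): nominal place where the rails begin to run parallel, midway between them on the floor, at -50, 0, 16 mm in the toaster's frame. Rails and catch really share an inner frame, up to 10 mm off to either side and turned up to 0.017 rad, differently each time; the toaster's pose does not show it. The catch at the back, two sprung rollers, meets the tongue 14 mm before home, needs 3 to 7 N, then snaps in
- parts_bowl: bystander: small steel bowl, 100 mm across, 42 mm high; origin at the centre of its underside
- screwdriver: bystander: screwdriver about 150 mm long lying on the bench
- tape_roll: bystander: roll of black tape, 90 mm across, 19 mm high, lying flat; origin at the centre of its underside

How it is judged (in metres and radians):
On the way:
1. the pan is halfway in the slot, level (x of crumb_tray in the frame of toaster above -0.085 m and z of crumb_tray in the frame of toaster below 0.03 m and angle between crumb_tray's own z axis and vertical below 0.15 rad and y of crumb_tray in the frame of toaster between -0.025 and 0.025 m), for 0.1 s.
At the end, for the whole second after the job is handed in: the tray lies level on the floor of the bay, right way round and between the rails (its origin within 16 mm of the toaster's middle), within 4 mm of its home depth (front plate flush, catch snapped in), within 0.06 rad of the toaster's direction, at rest and let go (x of crumb_tray in the frame of toaster between -0.029 and -0.02 m and y of crumb_tray in the frame of toaster between -0.016 and 0.016 m and z of crumb_tray in the frame of toaster between 0.012 and 0.022 m and angle between the x axis of crumb_tray and the x axis of toaster, either way round below 0.06 rad and angle between crumb_tray's own z axis and vertical below 0.05 rad and linear speed of crumb_tray below 0.01 m/s); the robot touches nothing.
It fails at once if the tray is forced against the toaster with more than 25 N (contact force between crumb_tray and toaster above 25 N).
It fails at once if the bowl is moved more than 20 mm (distance of parts_bowl from where it was at the start of the episode above 0.02 m).
It fails at once if the screwdriver is moved more than 20 mm (distance of screwdriver from where it was at the start of the episode above 0.02 m).
It fails at once if the tape roll is moved more than 20 mm (distance of tape_roll from where it was at the start of the episode above 0.02 m).
It also fails if it takes over 72 s, if anything falls off the work surface, if the arm or the gripper's body presses on something with over 40 N, if the wrist force passes 120 N, or if a joint passes its speed limit or range.

## Working session

There is one attempt and no reset: what is moved stays moved. The work goes in short steps, Python scripts to look and compute and a tool call to move; the robot and the scene stay as the last step left them, time stands still between calls to the robot, and variables do not carry over. Pictures are saved under pics/ and viewed, at most 10 in all, crops included, and the job is handed in when it is done.

Besides the shell and the picture viewer there is one more tool, called after "Call:" by a JSON object that holds its "name" and its "arguments", one argument or row to a line. step_arm: Moves the arm, as the interface text tells. Its arguments: {"type":"object","properties":{"rows":{"type":"array"},"hand":{"type":"number"}},"required":["rows"]}

```bash
mkdir -p pics; python3 - <<'E'
from cell import bot,cams
import cv2,numpy as np
for n in ["scene","top"]:
    cv2.imwrite(f"pics/{n}0.png",cams.camera(n)[:,:,::-1])
    i=cams.camera_info(n);print(n,np.round(i["mtx"],1).tolist(),np.round(-np.array(i["R"]).T@i["t"],0))
print(bot.state())
E
```

```text
scene [[369.3, 0.0, 316.5], [0.0, 369.3, 205.5], [0.0, 0.0, 1.0]] [ 779.  260. 1042.]
top [[470.5, 0.0, 319.3], [0.0, 470.5, 199.3], [0.0, 0.0, 1.0]] [ 414.   17. 1174.]
{'time_s': 0.1, 'qpos': array([1.18921980e+00, 4.86779419e-02, 9.77791058e-02, 1.62198641e+00,
       1.70120100e-05, 1.44300226e+00]), 'dq': array([-0.00042521, -0.00082676,  0.00351373,  0.00137967, -0.00038635,
        0.00048729]), 'effort': array([ 3.04872410e-03, -3.39852655e+01,  3.20934963e+01,  1.58198155e-02,
       -4.00556951e-05, -6.15507687e-06]), 'eef_pos': array([131.75101043, 508.01776171, 403.64550108]), 'tool_rot': array([-3.13952294e+00, -2.83098415e-04,  2.88780989e+00]), 'ft_force': array([-0.00385753,  0.53415199,  0.46051863]), 'wrist_torque': array([-0.00767686,  0.04148573, -0.06321119]), 'grip_force': 0.0, 'gripper_width': 0.9967437125808833}
```

View pics/top0.png

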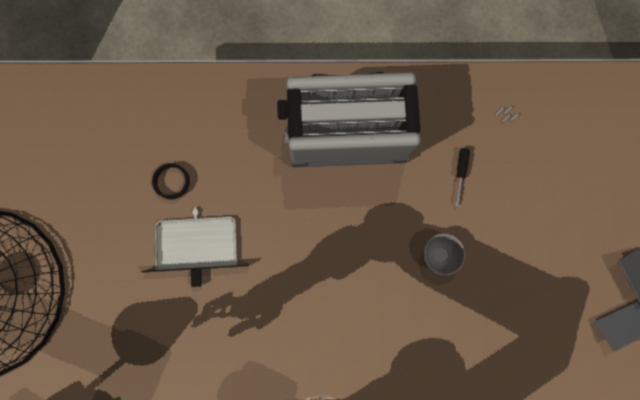

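View pics/scene0.png

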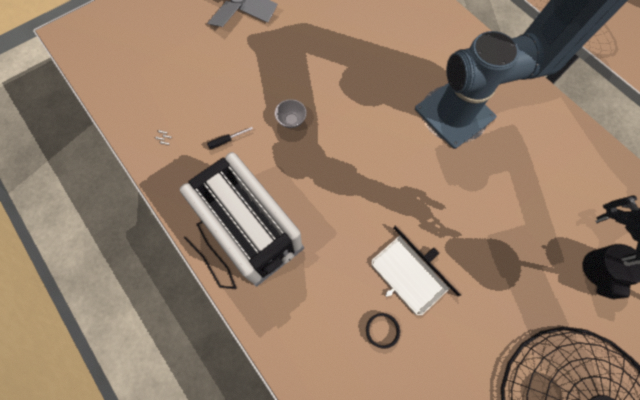

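The top view shows the tray at about (195,243) with its handle at (196,277), and the toaster at about (352,120) with its long side facing down (towards the robot). The tape is at (171,181), the bowl at (444,255) and the screwdriver at (462,178). The scene view agrees, with a fan to the left. I'll enlarge the tray and toaster to get precise pixels.

```bash
cat > h.py <<'E'
import numpy as np,cv2
from cell import bot,cams
def ray(n,px,z,info=None):
    i=info or cams.camera_info(n);R=np.array(i["R"]);c=-R.T@i["t"];K=np.array(i["mtx"])
    d=np.array([(px[0]-K[0,2])/K[0,0],(px[1]-K[1,2])/K[1,1]])
    r=np.hypot(*d)
    v=np.array([*(d/r*np.sin(r)),np.cos(r)]) if n=="wrist" else np.array([*d,1])
    v=R.T@v; return c+v*(z-c[2])/v[2]
def proj(n,X):
    i=cams.camera_info(n);p=np.array(i["mtx"])@(np.array(i["R"])@X+i["t"]);return p[:2]/p[2]
E
python3 - <<'E'
import cv2,numpy as np
from h import *
im=cv2.imread("pics/top0.png")
a=cv2.resize(im[200:300,130:260],None,fx=6,fy=6,interpolation=cv2.INTER_CUBIC)
a=cv2.convertScaleAbs(a,alpha=1.4,beta=20)
cv2.imwrite("pics/tray.png",a)
b=cv2.resize(im[65:175,275:425],None,fx=5.2,fy=5.2,interpolation=cv2.INTER_CUBIC)
cv2.imwrite("pics/toast.png",cv2.convertScaleAbs(b,alpha=1.4,beta=20))
for nm,p,z in [("tape",(171,181),10),("handle",(196,277),22),("bowl",(444,255),20),("sdtip",(458,205),5),("fan edge",(62,290),0),("fan edge hi",(62,290),300)]: print(nm,ray("top",p,z).round())
E
```

```text
tape [630. 365.  10.]
handle [392. 294.  22.]
bowl [ 439. -309.   20.]
sdtip [ 564. -354.    5.]
fan edge [364. 622.   0.]
fan edge hi [377. 468. 300.]
```

View pics/tray.png

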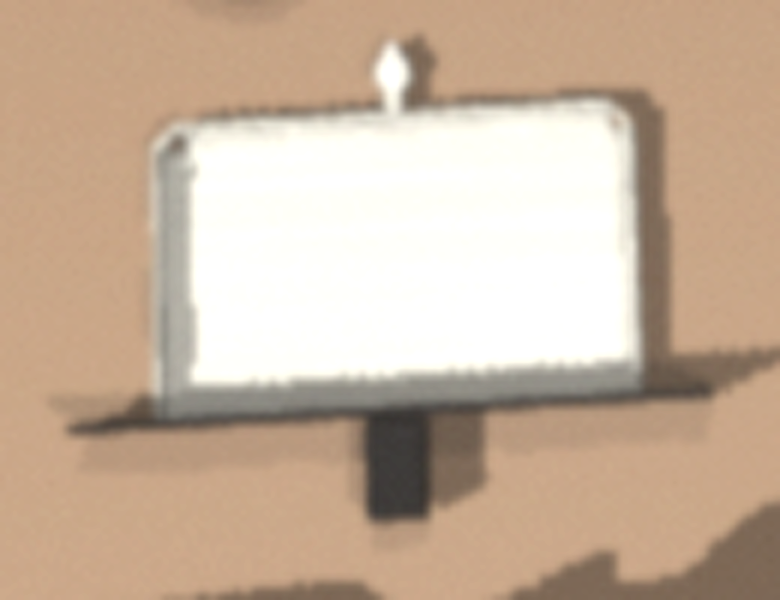

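View pics/toast.png

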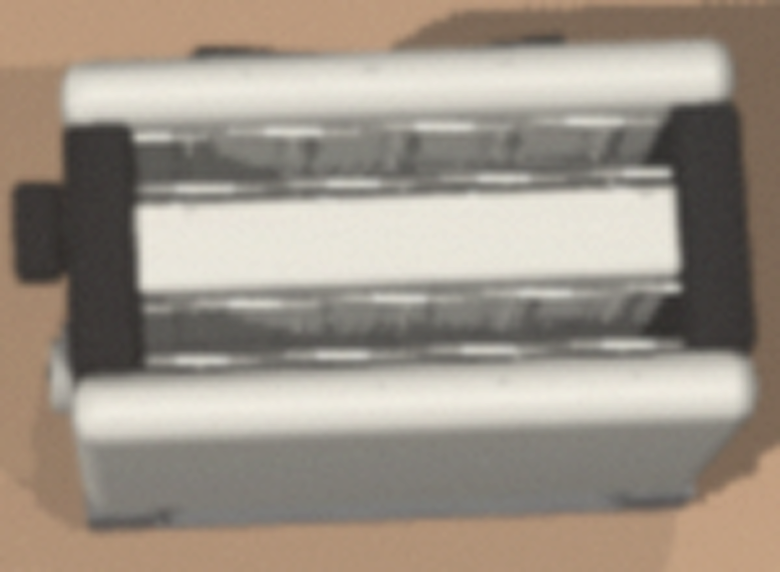

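```bash
python3 - <<'E'
from h import *
def s(p,f,o): return ((p[0]+.5)/f-.5+o[0],(p[1]+.5)/f-.5+o[1])
T=lambda p,z: ray("top",s(p,6,(130,200)),z)[:2]
B=lambda p,z: ray("top",s(p,5.2,(275,65)),z)[:2]
tip,he=T((391,40),6),T((400,520),22)
pl,pr=T((70,431),30),T((712,388),30)
print("tongue",tip,"hend",he,"len195:",np.linalg.norm(tip-he),"yaw",np.arctan2(*(tip-he)[::-1]))
print("plate",np.linalg.norm(pl-pr),"yaw",np.arctan2(-(pr-pl)[0]*-1,-(pr-pl)[1]*1) , pl,pr)
c1,c2=T((155,140),12),T((640,388),12)
for n,a,b,z in [("front bottom",(90,527),(690,502),2),("back top",(65,72),(732,48),175),("front top",(75,402),(755,378),175)]:
    a,b=B(a,z),B(b,z);d=a-b
    print(n,a,b,"len",np.linalg.norm(d),"yaw",np.arctan2(-d[0],d[1]),"mid",(a+b)/2)
st=bot.state();R=cv2.Rodrigues(np.array([0,0,0.]))[0]
i=cams.camera_info("wrist");print("wrist cam rel world",(-np.array(i["R"]).T@i["t"]).round(),np.array(i["R"]).round(2).tolist(),np.array(i["mtx"]).round(1).tolist())
E
```

```text
tongue [566.19472166 305.35223408] hend [370.56358291 292.63660061] len195: 196.0439486068112 yaw 0.06490670174163524
plate 255.07560291390155 yaw 0.05605680280012836 [407.21245439 422.39457168] [421.50368971 167.71963417]
front bottom [667.91441121  63.48376004] [ 678.47992132 -231.08744056] len 294.7606185133011 yaw 0.03585205491047183 mid [673.19716626 -83.80184026]
back top [829.16615236  66.90302651] [ 839.10169168 -219.98574546] len 287.06076434434925 yaw 0.034618190010607196 mid [834.13392202 -76.54135947]
front top [684.00741237  62.83565793] [ 692.77920811 -223.94172915] len 286.9115092478513 yaw 0.03057793976442534 mid [688.39331024 -80.55303561]
wrist cam rel world [ 64. 525. 373.] [[0.25, 0.97, -0.0], [0.93, -0.24, 0.28], [0.27, -0.07, -0.96]] [[309.7, 0.0, 318.0], [0.0, 309.7, 197.9], [0.0, 0.0, 1.0]]
```

Call:
{"name": "step_arm", "arguments": {
  "rows": [
    [20,-27,-20,0,0,6],
    [25,-27,-20,0,0,6],
    [25,-27,-20,0,0,6],
    [25,-27,-20,0.3,-5,0],
    [25,-27,-20,0.3,-5,0],
    [25,-27,-20,0.3,-5,0],
    [25,-27,-20,0.3,-5,0],
    [25,-27,-20,0,0,0]
  ],
  "hand": 0.7
}}

```text
time_s: 0.9
eef_pos: [326.4, 290.7, 243.0]
tool_rot: [-3.141, 0.351, -3.08]
ft_force: [0.8, 1.9, -0.6]
gripper_width: 0.704
grip_force: 0.0
```

```bash
python3 - <<'E'
from h import *
st=bot.state();print(st["eef_pos"],st["tool_rot"],st["qpos"],st["gripper_width"])
np.save("p.npy",0)
im=cams.camera("wrist");cv2.imwrite("pics/w1.png",im[:,:,::-1])
st=bot.state();print(st["eef_pos"],st["tool_rot"],st["ft_force"])
E
```

```text
[326.40965927 290.6898146  243.0149321 ] [-3.14071672  0.35082196 -3.07974371] [ 0.63514464 -0.34899244 -0.60159047  1.02038323 -0.18825358  0.54512771] 0.7035926236124427
[327.78282285 286.6820721  239.09685228] [-3.13282808  0.34625461 -3.08373287] [ 1.20209782 -3.0065985  -2.33325439]
```

View pics/w1.png

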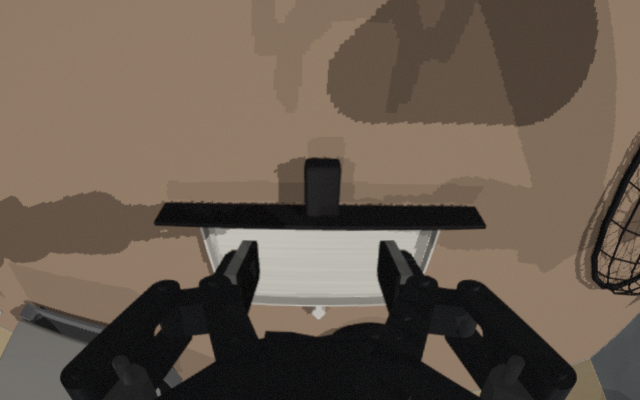

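The wrist view shows the handle at (322,158–215), centred between the fingers (mid ≈318), with the front plate's top edge along row ~215. The approach is aligned, so I'm going down.

Call:
{"name": "step_arm", "arguments": {
  "rows": [
    [1,1,-15,0,0,0],
    [1,0,-15,0,0,0],
    [0,0,-15,0,0,0],
    [0,0,0,0,0,0],
    [0,0,0,0,0,0],
    [0,0,0,0,0,0]
  ]
}}

```text
time_s: 1.55
eef_pos: [329.1, 293.6, 200.7]
tool_rot: [3.141, 0.351, -3.081]
ft_force: [-0.1, -0.6, 0.0]
gripper_width: 0.698
grip_force: 0.0
```

```bash
python3 - <<'E'
from h import *
from scipy.spatial.transform import Rotation as Ro
st=bot.state();R=Ro.from_euler("xyz",st["tool_rot"]).as_matrix()
inf=cams.camera_info("wrist")
im=cams.camera("wrist");g=cv2.cvtColor(im,cv2.COLOR_RGB2GRAY)
cv2.imwrite("pics/w2.png",im[:,:,::-1])
print("tcp",st["eef_pos"],"grasp",st["eef_pos"]+155*R[:,2],"d",R[:,2],"fing",R[:,1],st["ft_force"])
m=(g[:260]<45).astype(np.uint8)
for r in range(80,230,10):
    x=np.flatnonzero(m[r,200:440])+200
    print(r,len(x),x[[0,-1]] if len(x) else "", end="; ")
E
```

```text
tcp [329.12403013 293.55586999 200.67725786] grasp [382.30626657 296.86633275  55.12420717] d [ 0.3431112   0.02135782 -0.93905194] fing [-6.04811150e-02  9.98169159e-01  6.03772158e-04] [-0.07175311 -0.5993091   0.03511831]
80 0 ; 90 0 ; 100 0 ; 110 0 ; 120 0 ; 130 0 ; 140 0 ; 150 0 ; 160 0 ; 170 0 ; 180 0 ; 190 17 [302 321]; 200 43 [297 339]; 210 44 [296 339]; 220 43 [296 338];
```

View pics/w2.png

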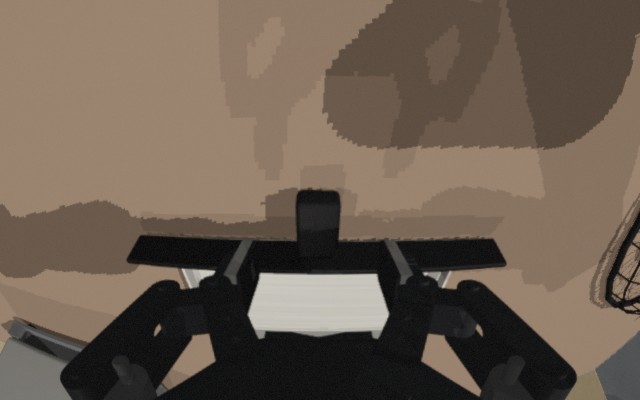

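The handle spans columns 297–339, rows 190–255, centred between the fingers. I'll lower 30 mm and close.

Call:
{"name": "step_arm", "arguments": {
  "rows": [
    [0,-1,-12,0,0,0],
    [0,0,-12,0,0,0],
    [0,0,-6,0,0,0],
    [0,0,0,0,0,0],
    [0,0,0,0,0,0]
  ]
}}

```text
time_s: 2.1
eef_pos: [328.6, 292.0, 169.1]
tool_rot: [-3.141, 0.349, -3.081]
ft_force: [0.1, -0.9, 0.4]
gripper_width: 0.701
grip_force: 0.0
```

Call:
{"name": "step_arm", "arguments": {
  "rows": [
    [0,0,0,0,0,0],
    [0,0,0,0,0,0],
    [0,0,0,0,0,0],
    [0,0,0,0,0,0],
    [0,0,0,0,0,0],
    [0,0,0,0,0,0],
    [0,0,0,0,0,0],
    [0,0,0,0,0,0]
  ],
  "hand": 0
}}

```text
time_s: 2.9
eef_pos: [329.1, 292.4, 170.5]
tool_rot: [3.141, 0.351, -3.081]
ft_force: [-2.1, -0.5, 6.3]
gripper_width: 0.262
grip_force: 61.2
```

Call:
{"name": "step_arm", "arguments": {
  "rows": [
    [0,0,10,0,0,0],
    [0,0,20,0,0,0],
    [0,0,20,0,0,0],
    [0,-20,10,0,0,-0.5],
    [10,-35,0,0,0,-1],
    [10,-40,0,0,0,0],
    [10,-40,0,0,0,0],
    [10,-40,0,0,0,0]
  ]
}}

```text
time_s: 3.7
eef_pos: [368.0, 115.8, 228.8]
tool_rot: [-3.141, 0.348, -3.106]
ft_force: [0.2, -0.1, -1.5]
gripper_width: 0.266
grip_force: 60.4
```

Call:
{"name": "step_arm", "arguments": {
  "rows": [
    [10,-40,0,0,0,0],
    [10,-40,0,0,0,0],
    [10,-40,0,0,0,0],
    [9,-40,0,0,0,0],
    [0,-31,0,0,0,0],
    [0,-20,0,0,0,0],
    [0,0,0,0,0,0],
    [0,0,0,0,0,0]
  ]
}}

```text
time_s: 4.5
eef_pos: [407.2, -93.8, 228.8]
tool_rot: [3.14, 0.347, -3.109]
ft_force: [0.2, -0.8, -2.3]
gripper_width: 0.263
grip_force: 60.4
```

```bash
cat >> h.py <<'E'
from scipy.spatial.transform import Rotation as Ro
def grasp():
    st=bot.state();R=Ro.from_euler("xyz",st["tool_rot"]).as_matrix()
    return st["eef_pos"]+155*R[:,2],R,st
E
python3 - <<'E'
from h import *
g,R,st=grasp();print(st["eef_pos"],"grasp",g,"d",R[:,2],"f",R[:,1],st["ft_force"],st["wrist_torque"])
for n in ["top","scene"]: cv2.imwrite(f"pics/{n}2.png",cams.camera(n)[:,:,::-1])
a=cv2.imread("pics/top2.png")[60:260,250:470];b=cv2.imread("pics/scene2.png")[80:320,160:460]
f=lambda x:cv2.resize(x,(395,int(395*x.shape[0]/x.shape[1])),interpolation=cv2.INTER_CUBIC)
a,b=f(a),f(b);h=max(len(a),len(b));p=lambda x:cv2.copyMakeBorder(x,0,h-len(x),0,5,0)
cv2.imwrite("pics/c2.png",np.hstack([p(a),p(b)]))
E
```

```text
[407.1664166  -93.80649484 228.83808724] grasp [459.88740722 -91.87331102  83.09255575] d [ 0.34013542  0.01247215 -0.94029375] f [-0.03300755  0.99945423  0.00131694] [ 0.24312662 -0.83483759 -2.2682582 ] [ 0.05917718  0.65106699 -0.01376112]
```

View pics/c2.png

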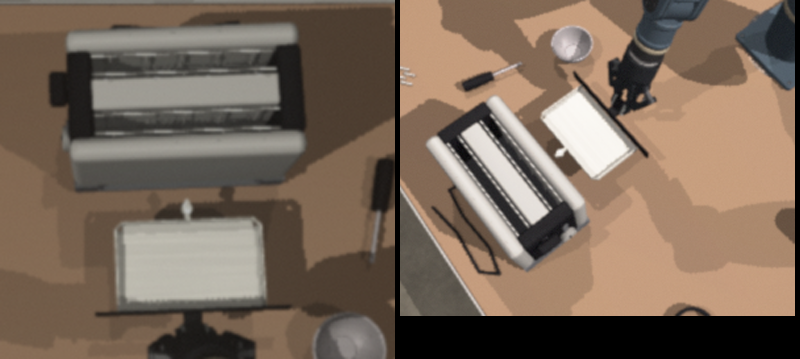

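The tray hangs in the gripper in front of the toaster, with its tongue at crop (187,200) in the top view and (560,153) in the scene view. Next I'll triangulate the tongue height and tray corners.

```bash
python3 - <<'E'
from h import *
g,R,st=grasp()
k1,k2=220/395,300/395
t=lambda p:(p[0]*k1+250,p[1]*k1+60); s=lambda p:((p[0]-400)*k2+160,p[1]*k2+80)
print("tongue top",ray("top",t((187,203)),60)[:2],"exp centre",g+170*np.array([.9995,.033,0]))
def tri(pt,ps):
    P=[np.array(i["mtx"])@np.c_[np.array(i["R"]),i["t"]] for i in (cams.camera_info("top"),cams.camera_info("scene"))]
    X=cv2.triangulatePoints(P[0],P[1],np.array(pt,float),np.array(ps,float));return (X[:3]/X[3]).ravel()
print("tongue",tri(t((187,207)),s((560,153))))
print("plate L",tri(t((97,313)),s((647,155))),"R",tri(t((291,307)),s((575,74))))
a,b=ray("top",t((97,313)),88)[:2],ray("top",t((291,307)),88)[:2];d=a-b
print("plate",a,b,np.linalg.norm(d),np.arctan2(-d[0],d[1]))
# tongue precise in the full image: bright pixels
for n,w in [("top",(150,190,335,375)),("scene",(170,215,265,300))]:
    im=cv2.imread(f"pics/{n}2.png",0)[w[0]:w[1],w[2]:w[3]]
    print(n); print(im[::2,::2])if 0 else None
E
```

```text
tongue top [636.80522679 -88.93345098] exp centre [630.14655715 -85.34128625  83.35376192]
tongue [630.24412163 -87.5029977   60.68073639]
plate L [488.33827806  33.68903668  75.89273542] R [ 493.6262463  -220.24657453   68.44015348]
plate [488.15778668  32.5373695 ] [ 493.56370385 -217.85038172] 250.44610178094447 0.021586828488846337
top
scene
```

Call:
{"name": "step_arm", "arguments": {
  "rows": [
    [2,1,-12,0,0,0],
    [4,1.5,-12,0,0,0],
    [6,0.5,-12,0,0,0],
    [8,0,0,0,0,0],
    [0,0,0,0,0,0],
    [0,0,0,0,0,0],
    [0,0,0,0,0,0]
  ]
}}

```text
time_s: 5.3
eef_pos: [428.1, -90.8, 194.4]
tool_rot: [-3.141, 0.351, -3.107]
ft_force: [0.3, -0.2, -2.1]
gripper_width: 0.265
grip_force: 60.3
```

```bash
python3 - <<'E'
from h import *
g,R,st=grasp();print("grasp",g,"f",R[:,1],st["ft_force"],st["wrist_torque"])
cv2.imwrite("pics/top3.png",cams.camera("top")[:,:,::-1]);sc=cams.camera("scene")[:,:,::-1];cv2.imwrite("pics/scene3.png",sc)
a=cv2.resize(cv2.imread("pics/top3.png")[145:225,290:420],None,fx=6,fy=6,interpolation=cv2.INTER_CUBIC)
cv2.imwrite("pics/c3.png",cv2.convertScaleAbs(a,alpha=1.5,beta=10))
E
```

```text
grasp [481.32047978 -89.05268578  48.82441162] f [-3.45052617e-02  9.99404308e-01 -6.45574762e-04] [ 0.27858652 -0.22650692 -2.09885635] [0.0030418  0.63553285 0.02051623]
```

View pics/c3.png

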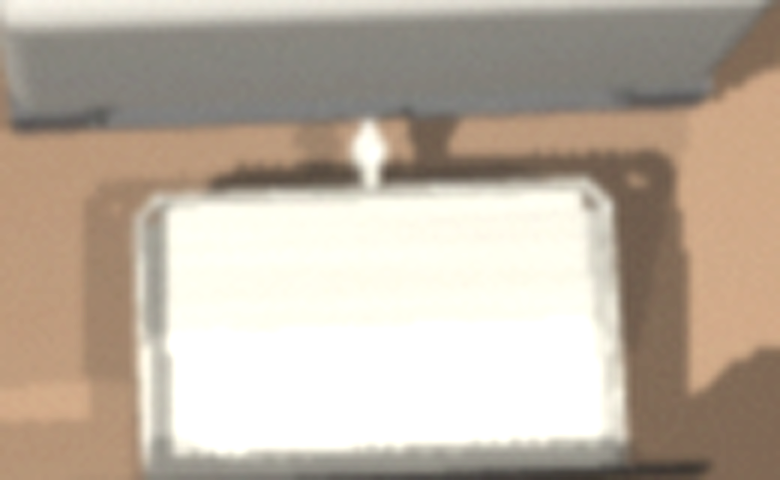

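The tongue tip is at (369,120) in the crop, and the toaster's front bottom corners are at (15,125) and (710,100).

```bash
python3 - <<'E'
from h import *
t=lambda p:((p[0]+.5)/6-.5+290,(p[1]+.5)/6-.5+145)
g=np.array([481.3,-89.05])
tip=ray("top",t((369,120)),29)[:2];a,b=ray("top",t((15,128)),2)[:2],ray("top",t((710,101)),2)[:2];d=a-b
print("tip",tip,"vs grasp",tip-g,"yaw",np.arctan2(*(tip-g)[::-1]));y=np.arctan2(-d[0],d[1]);m=(a+b)/2
print("front",a,b,np.linalg.norm(d),y,m)
ax=np.array([np.cos(y),np.sin(y)]);n=np.array([-ax[1],ax[0]]);print("tip in toaster: along",(tip-m)@ax,"side",(tip-m)@n)
for z in(22,30): 
  p,q=ray("top",t((143,215)),z)[:2],ray("top",t((612,195)),z)[:2]; print("pan corners",p,q,np.linalg.norm(p-q),np.arctan2(-(p-q)[0],(p-q)[1]),"mid side",((p+q)/2-m)@n)
E
```

```text
tip [664.53593063 -84.69665862] vs grasp [183.23593063   4.35334138] yaw 0.023753652283941402
front [667.97782848  63.02814218] [ 677.73310932 -232.67079998] 295.85981460137407 0.03297862325156873 [672.8554689 -84.8213289]
tip in toaster: along -8.310903844901231 side 0.39891968354378715
pan corners [626.48129392   9.31510409] [ 633.52262032 -185.97135396] 195.41335925965907 0.03604078571571971 mid side -2.0918955686789653
pan corners [625.00712384   9.37083624] [ 631.99955394 -184.55951574] 194.05637195935412 0.03604078571571992 mid side -1.309095964735378
```

Call:
{"name": "step_arm", "arguments": {
  "rows": [
    [4,0.1,-1.5,0,0,0],
    [6,0.2,-1.5,0,0,0],
    [6,0.2,0,0,0,0],
    [6,0.2,0,0,0,0],
    [4,0.2,0,0,0,0],
    [3,0.1,0,0,0,0],
    [2,0.1,0,0,0,0],
    [0,0,0,0,0,0]
  ]
}}

```text
time_s: 6.2
eef_pos: [459.0, -89.7, 190.7]
tool_rot: [-3.141, 0.35, -3.107]
ft_force: [-0.1, -0.1, -0.9]
gripper_width: 0.263
grip_force: 60.3
```

Call:
{"name": "step_arm", "arguments": {
  "rows": [
    [1,0,0,0,0,0],
    [2,0.1,0,0,0,0],
    [2,0.1,0,0,0,0],
    [2,0.1,0,0,0,0],
    [2,0,0,0,0,0],
    [0,0,0,0,0,0],
    [0,0,0,0,0,0]
  ]
}}

```text
time_s: 6.9
eef_pos: [467.9, -89.4, 190.7]
tool_rot: [-3.141, 0.35, -3.107]
ft_force: [0.3, -0.8, -1.6]
gripper_width: 0.266
grip_force: 60.3
```

Call:
{"name": "step_arm", "arguments": {
  "rows": [
    [1,0,0,0,0,0],
    [1,0,0,0,0,0],
    [1,0.1,0,0,0,0],
    [1,0.1,0,0,0,0],
    [1,0,0,0,0,0],
    [0,0,0,0,0,0]
  ]
}}

```text
time_s: 7.5
eef_pos: [473.0, -89.2, 190.8]
tool_rot: [-3.141, 0.35, -3.107]
ft_force: [-0.2, -0.5, -2.3]
gripper_width: 0.265
grip_force: 60.3
```

Call:
{"name": "step_arm", "arguments": {
  "rows": [
    [1,0,0,0,0,0],
    [1,0,0,0,0,0],
    [1,0.1,0,0,0,0],
    [1,0.1,0,0,0,0],
    [1,0,0,0,0,0],
    [0,0,0,0,0,0]
  ]
}}

```text
time_s: 8.1
eef_pos: [478.0, -89.0, 190.8]
tool_rot: [-3.141, 0.35, -3.107]
ft_force: [-0.8, -1.0, -0.7]
gripper_width: 0.264
grip_force: 60.3
```

Call:
{"name": "step_arm", "arguments": {
  "rows": [
    [1,0,0,0,0,0],
    [1,0,0,0,0,0],
    [1,0.1,0,0,0,0],
    [1,0.1,0,0,0,0],
    [0,0,0,0,0,0]
  ]
}}

```text
time_s: 8.6
eef_pos: [482.0, -88.8, 190.7]
tool_rot: [-3.141, 0.35, -3.107]
ft_force: [0.1, 0.4, -2.4]
gripper_width: 0.264
grip_force: 60.3
```

Call:
{"name": "step_arm", "arguments": {
  "rows": [
    [1,0,0,0,0,0],
    [1,0,0,0,0,0],
    [1,0.1,0,0,0,0],
    [0,0,0,0,0,0],
    [0,0,0,0,0,0]
  ]
}}

```text
time_s: 9.1
eef_pos: [484.8, -88.7, 190.7]
tool_rot: [-3.141, 0.35, -3.107]
ft_force: [-0.0, 0.1, -1.4]
gripper_width: 0.267
grip_force: 60.3
```

Call:
{"name": "step_arm", "arguments": {
  "rows": [
    [1,0,0,0,0,0],
    [1,0,0,0,0,0],
    [1,0.1,0,0,0,0],
    [1,0.1,0,0,0,0],
    [1,0,0,0,0,0],
    [1,0,0,0,0,0],
    [0,0,0,0,0,0]
  ]
}}

```text
time_s: 9.8
eef_pos: [489.8, -87.7, 189.5]
tool_rot: [3.139, 0.346, -3.107]
ft_force: [-5.7, 3.1, -1.9]
gripper_width: 0.262
grip_force: 60.7
```

Call:
{"name": "step_arm", "arguments": {
  "rows": [
    [1,0,0,0,0,0],
    [1,0,0,0,0,0],
    [1,0.1,0,0,0,0],
    [0,0,0,0,0,0]
  ]
}}

```text
time_s: 10.2
eef_pos: [491.9, -87.0, 188.7]
tool_rot: [3.137, 0.343, -3.108]
ft_force: [-7.5, 4.6, -0.1]
gripper_width: 0.264
grip_force: 60.8
```

Call:
{"name": "step_arm", "arguments": {
  "rows": [
    [1,0,0,0,0,0],
    [1,0,0,0,0,0],
    [0,0,0,0,0,0]
  ]
}}

```text
time_s: 10.5
eef_pos: [493.3, -86.7, 188.1]
tool_rot: [3.136, 0.341, -3.108]
ft_force: [-9.9, 5.3, 0.5]
gripper_width: 0.264
grip_force: 61.0
```

Call:
{"name": "step_arm", "arguments": {
  "rows": [
    [-1,1,0,0,0,0],
    [-1,1,0,0,0,0],
    [0,1,0,0,0,0],
    [0,1,0,0,0,0],
    [0,0,0,0,0,0],
    [0,0,0,0,0,0]
  ]
}}

```text
time_s: 11.1
eef_pos: [493.9, -84.3, 190.7]
tool_rot: [3.141, 0.35, -3.107]
ft_force: [-2.4, 2.3, -3.0]
gripper_width: 0.263
grip_force: 60.4
```

Call:
{"name": "step_arm", "arguments": {
  "rows": [
    [0,1,0,0,0,0],
    [0,1,0,0,0,0],
    [0,1,0,0,0,0],
    [0,0,0,0,0,0],
    [0,0,0,0,0,0]
  ]
}}

```text
time_s: 11.6
eef_pos: [494.3, -81.7, 191.4]
tool_rot: [-3.14, 0.351, -3.107]
ft_force: [0.1, -0.5, -1.9]
gripper_width: 0.261
grip_force: 60.3
```

Call:
{"name": "step_arm", "arguments": {
  "rows": [
    [1,0,0,0,0,0],
    [1,0.1,0,0,0,0],
    [1,0,0,0,0,0],
    [0,0,0,0,0,0]
  ]
}}

```text
time_s: 12.0
eef_pos: [497.0, -81.4, 190.7]
tool_rot: [-3.141, 0.35, -3.107]
ft_force: [0.2, 0.1, -1.6]
gripper_width: 0.264
grip_force: 60.3
```

Call:
{"name": "step_arm", "arguments": {
  "rows": [
    [1,0,0,0,0,0],
    [1,0.1,0,0,0,0],
    [1,0,0,0,0,0],
    [1,0.1,0,0,0,0],
    [0,0,0,0,0,0]
  ]
}}

```text
time_s: 12.5
eef_pos: [500.4, -80.7, 190.1]
tool_rot: [3.14, 0.348, -3.107]
ft_force: [-2.1, 1.3, -1.3]
gripper_width: 0.265
grip_force: 60.5
```

Call:
{"name": "step_arm", "arguments": {
  "rows": [
    [1,0,0,0,0,0],
    [1,0.1,0,0,0,0],
    [1,0,0,0,0,0],
    [0,0,0,0,0,0]
  ]
}}

```text
time_s: 12.9
eef_pos: [502.6, -80.1, 189.4]
tool_rot: [3.139, 0.346, -3.107]
ft_force: [-4.6, 3.6, -0.9]
gripper_width: 0.262
grip_force: 60.6
```

Call:
{"name": "step_arm", "arguments": {
  "rows": [
    [1,0,0,0,0,0],
    [1,0.1,0,0,0,0],
    [1,0,0,0,0,0],
    [0,0,0,0,0,0]
  ]
}}

```text
time_s: 13.3
eef_pos: [504.9, -79.5, 188.7]
tool_rot: [3.137, 0.343, -3.107]
ft_force: [-7.2, 4.5, -1.0]
gripper_width: 0.262
grip_force: 60.7
```

Call:
{"name": "step_arm", "arguments": {
  "rows": [
    [-0.5,1,0,0,0,0],
    [0,1,0,0,0,0],
    [0,1,0,0,0,0],
    [0,0.5,0,0,0,0],
    [0,0,0,0,0,0],
    [0,0,0,0,0,0]
  ]
}}

```text
time_s: 13.9
eef_pos: [507.0, -77.6, 191.4]
tool_rot: [-3.141, 0.352, -3.107]
ft_force: [0.2, 1.9, -1.9]
gripper_width: 0.265
grip_force: 60.3
```

Call:
{"name": "step_arm", "arguments": {
  "rows": [
    [1,0,0,0,0,0],
    [1,0.1,0,0,0,0],
    [1,0,0,0,0,0],
    [0,0,0,0,0,0]
  ]
}}

```text
time_s: 14.3
eef_pos: [509.7, -77.4, 191.0]
tool_rot: [-3.141, 0.351, -3.107]
ft_force: [0.4, 0.9, -1.8]
gripper_width: 0.259
grip_force: 60.4
```

Call:
{"name": "step_arm", "arguments": {
  "rows": [
    [1,0,0,0,0,0],
    [1,0.1,0,0,0,0],
    [1,0,0,0,0,0],
    [0,0,0,0,0,0]
  ]
}}

```text
time_s: 14.7
eef_pos: [512.5, -77.3, 190.7]
tool_rot: [-3.141, 0.35, -3.107]
ft_force: [-1.0, 0.4, -2.4]
gripper_width: 0.261
grip_force: 60.3
```

Call:
{"name": "step_arm", "arguments": {
  "rows": [
    [1,0,0,0,0,0],
    [1,0.1,0,0,0,0],
    [1,0,0,0,0,0],
    [0,0,0,0,0,0]
  ]
}}

```text
time_s: 15.1
eef_pos: [515.5, -77.2, 190.7]
tool_rot: [-3.141, 0.35, -3.107]
ft_force: [0.2, 0.7, -2.0]
gripper_width: 0.264
grip_force: 60.3
```

Call:
{"name": "step_arm", "arguments": {
  "rows": [
    [1,0,0,0,0,0],
    [1,0.1,0,0,0,0],
    [1,0,0,0,0,0],
    [0,0,0,0,0,0]
  ]
}}

```text
time_s: 15.5
eef_pos: [518.5, -77.0, 190.8]
tool_rot: [-3.141, 0.35, -3.107]
ft_force: [0.5, 0.9, -2.1]
gripper_width: 0.258
grip_force: 60.3
```

Call:
{"name": "step_arm", "arguments": {
  "rows": [
    [1,0,0,0,0,0],
    [1,0.1,0,0,0,0],
    [1,0,0,0,0,0],
    [1,0.1,0,0,0,0],
    [1,0,0,0,0,0],
    [0,0,0,0,0,0]
  ]
}}

```text
time_s: 16.1
eef_pos: [523.5, -76.8, 190.8]
tool_rot: [-3.141, 0.35, -3.107]
ft_force: [-0.4, 1.2, -2.2]
gripper_width: 0.263
grip_force: 60.3
```

Call:
{"name": "step_arm", "arguments": {
  "rows": [
    [1,0,0,0,0,0],
    [1,0.1,0,0,0,0],
    [1,0,0,0,0,0],
    [1,0.1,0,0,0,0],
    [1,0,0,0,0,0],
    [0,0,0,0,0,0]
  ]
}}

```text
time_s: 16.7
eef_pos: [528.5, -76.7, 190.8]
tool_rot: [-3.141, 0.35, -3.107]
ft_force: [-0.6, 0.5, -2.2]
gripper_width: 0.265
grip_force: 60.3
```

Call:
{"name": "step_arm", "arguments": {
  "rows": [
    [1,0,0,0,0,0],
    [1,0.1,0,0,0,0],
    [1,0,0,0,0,0],
    [1,0.1,0,0,0,0],
    [1,0,0,0,0,0],
    [0,0,0,0,0,0]
  ]
}}

```text
time_s: 17.3
eef_pos: [533.5, -76.5, 190.8]
tool_rot: [-3.141, 0.35, -3.107]
ft_force: [0.3, 0.4, -1.7]
gripper_width: 0.264
grip_force: 60.3
```

Call:
{"name": "step_arm", "arguments": {
  "rows": [
    [0,0,-1,0,0,0],
    [0,0,-1,0,0,0],
    [0,0,-1,0,0,0],
    [0,0,0,0,0,0]
  ]
}}

```text
time_s: 17.7
eef_pos: [533.3, -76.5, 187.5]
tool_rot: [-3.141, 0.35, -3.108]
ft_force: [0.5, 0.4, -2.2]
gripper_width: 0.262
grip_force: 60.4
```

Call:
{"name": "step_arm", "arguments": {
  "rows": [
    [1,0,0,0,0,0],
    [2,0.1,0,0,0,0],
    [2,0.1,0,0,0,0],
    [2,0,0,0,0,0],
    [1,0,0,0,0,0],
    [0,0,0,0,0,0]
  ]
}}

```text
time_s: 18.3
eef_pos: [541.5, -76.2, 187.7]
tool_rot: [-3.141, 0.35, -3.107]
ft_force: [-0.5, 0.6, -2.2]
gripper_width: 0.26
grip_force: 60.3
```

Call:
{"name": "step_arm", "arguments": {
  "rows": [
    [1,0,-0.5,0,0,0],
    [1,0.1,-0.5,0,0,0],
    [1,0,0,0,0,0],
    [1,0.1,0,0,0,0],
    [1,0,0,0,0,0],
    [1,0,0,0,0,0],
    [0,0,0,0,0,0]
  ]
}}

```text
time_s: 19.0
eef_pos: [547.6, -76.1, 186.9]
tool_rot: [-3.141, 0.35, -3.107]
ft_force: [1.0, 0.3, -1.2]
gripper_width: 0.263
grip_force: 60.5
```

Call:
{"name": "step_arm", "arguments": {
  "rows": [
    [1,0,-0.5,0,0,0],
    [1,0.1,-0.5,0,0,0],
    [1,0,0,0,0,0],
    [1,0.1,0,0,0,0],
    [1,0,0,0,0,0],
    [1,0,0,0,0,0],
    [0,0,0,0,0,0]
  ]
}}

```text
time_s: 19.7
eef_pos: [553.7, -75.9, 186.2]
tool_rot: [-3.141, 0.351, -3.107]
ft_force: [-3.0, 0.5, 3.7]
gripper_width: 0.262
grip_force: 61.2
```

Call:
{"name": "step_arm", "arguments": {
  "rows": [
    [1,0,0,0,0,0],
    [1,0.1,0,0,0,0],
    [1,0,0,0,0,0],
    [1,0.1,0,0,0,0],
    [1,0,0,0,0,0],
    [1,0,0,0,0,0],
    [0,0,0,0,0,0]
  ]
}}

```text
time_s: 20.4
eef_pos: [559.6, -75.7, 186.3]
tool_rot: [-3.141, 0.351, -3.107]
ft_force: [-4.2, 1.1, 5.6]
gripper_width: 0.262
grip_force: 61.4
```

Call:
{"name": "step_arm", "arguments": {
  "rows": [
    [0,0,0.4,0,0,0],
    [1,0,0.3,0,0,0],
    [1,0.1,0,0,0,0],
    [1,0,0,0,0,0],
    [0,0,0,0,0,0]
  ]
}}

```text
time_s: 20.9
eef_pos: [562.5, -75.6, 186.5]
tool_rot: [-3.141, 0.35, -3.107]
ft_force: [-3.5, 0.3, 4.7]
gripper_width: 0.264
grip_force: 61.2
```

Call:
{"name": "step_arm", "arguments": {
  "rows": [
    [1,0,0,0,0,0],
    [1,0.1,0,0,0,0],
    [1,0,0,0,0,0],
    [1,0.1,0,0,0,0],
    [0,0,0,0,0,0]
  ]
}}

```text
time_s: 21.4
eef_pos: [566.6, -75.4, 186.5]
tool_rot: [-3.141, 0.35, -3.107]
ft_force: [-2.9, -0.5, 2.6]
gripper_width: 0.266
grip_force: 61.2
```

Call:
{"name": "step_arm", "arguments": {
  "rows": [
    [1,0,0,0,0,0],
    [1,0.1,0,0,0,0],
    [1,0,0,0,0,0],
    [0,0,0,0,0,0]
  ]
}}

```text
time_s: 21.8
eef_pos: [568.5, -75.2, 186.6]
tool_rot: [-3.141, 0.347, -3.107]
ft_force: [-10.0, 0.3, 10.7]
gripper_width: 0.262
grip_force: 62.1
```

Call:
{"name": "step_arm", "arguments": {
  "rows": [
    [0,0,0.5,0,0,0],
    [0,0,0.5,0,0,0],
    [0,0,0.5,0,0,0],
    [0,0,0,0,0,0]
  ]
}}

```text
time_s: 22.2
eef_pos: [568.5, -75.1, 186.7]
tool_rot: [3.141, 0.347, -3.108]
ft_force: [-4.2, 0.4, 2.2]
gripper_width: 0.256
grip_force: 60.9
```

Call:
{"name": "step_arm", "arguments": {
  "rows": [
    [0.5,0,0.2,0,0,0],
    [0.5,0,0.3,0,0,0],
    [0,0,0,0,0,0]
  ]
}}

```text
time_s: 22.5
eef_pos: [570.0, -75.1, 187.6]
tool_rot: [3.141, 0.348, -3.107]
ft_force: [-3.0, -0.3, -1.1]
gripper_width: 0.264
grip_force: 60.5
```

Call:
{"name": "step_arm", "arguments": {
  "rows": [
    [0.5,0,0.2,0,0,0],
    [0.5,0,0.3,0,0,0],
    [0,0,0,0,0,0]
  ]
}}

```text
time_s: 22.8
eef_pos: [571.2, -75.2, 188.5]
tool_rot: [3.142, 0.349, -3.107]
ft_force: [-2.9, 0.5, -3.5]
gripper_width: 0.26
grip_force: 60.4
```

Call:
{"name": "step_arm", "arguments": {
  "rows": [
    [0.5,0,-0.5,0,0,0],
    [0.5,0,-0.5,0,0,0],
    [0.5,0,0,0,0,0],
    [0,0,0,0,0,0]
  ]
}}

```text
time_s: 23.2
eef_pos: [573.2, -75.3, 188.1]
tool_rot: [-3.141, 0.351, -3.107]
ft_force: [-1.0, -0.1, -2.4]
gripper_width: 0.262
grip_force: 60.4
```

Call:
{"name": "step_arm", "arguments": {
  "rows": [
    [0.5,0,0,0,0,0],
    [0.5,0,0,0,0,0],
    [0.5,0,0,0,0,0],
    [0,0,0,0,0,0]
  ]
}}

```text
time_s: 23.6
eef_pos: [574.6, -75.2, 188.2]
tool_rot: [-3.141, 0.351, -3.107]
ft_force: [0.8, -0.2, -2.1]
gripper_width: 0.263
grip_force: 60.4
```

Call:
{"name": "step_arm", "arguments": {
  "rows": [
    [1,0,0,0,0,0],
    [1,0.1,0,0,0,0],
    [0,0,0,0,0,0]
  ]
}}

```text
time_s: 23.9
eef_pos: [576.8, -75.2, 188.2]
tool_rot: [-3.141, 0.351, -3.107]
ft_force: [1.1, 0.7, -2.8]
gripper_width: 0.262
grip_force: 60.3
```

Call:
{"name": "step_arm", "arguments": {
  "rows": [
    [1,0,0,0,0,0],
    [1,0,0,0,0,0],
    [0,0,0,0,0,0]
  ]
}}

```text
time_s: 24.2
eef_pos: [578.8, -75.2, 188.3]
tool_rot: [-3.141, 0.351, -3.107]
ft_force: [2.6, 1.4, -2.1]
gripper_width: 0.265
grip_force: 60.2
```

Call:
{"name": "step_arm", "arguments": {
  "rows": [
    [1,0,0,0,0,0],
    [0.5,0.1,0,0,0,0],
    [0,0,0,0,0,0]
  ]
}}

```text
time_s: 24.5
eef_pos: [580.2, -74.9, 188.2]
tool_rot: [-3.142, 0.351, -3.107]
ft_force: [3.7, 1.0, -2.6]
gripper_width: 0.265
grip_force: 60.2
```

Call:
{"name": "step_arm", "arguments": {
  "rows": [
    [0.5,0,0,0,0,0],
    [0.5,0,0,0,0,0],
    [0,0,0,0,0,0]
  ]
}}

```text
time_s: 24.8
eef_pos: [580.7, -74.9, 187.8]
tool_rot: [3.142, 0.349, -3.107]
ft_force: [1.0, 2.0, -1.0]
gripper_width: 0.265
grip_force: 60.3
```

Call:
{"name": "step_arm", "arguments": {
  "rows": [
    [0.5,0,0,0,0,0],
    [0.5,0,0,0,0,0],
    [0,0,0,0,0,0]
  ]
}}

```text
time_s: 25.1
eef_pos: [581.5, -75.1, 187.6]
tool_rot: [-3.141, 0.348, -3.108]
ft_force: [-0.3, 0.8, -1.5]
gripper_width: 0.262
grip_force: 60.4
```

Call:
{"name": "step_arm", "arguments": {
  "rows": [
    [0.5,0,-0.5,0,0,0],
    [0.5,0,-0.5,0,0,0],
    [0,0,0,0,0,0],
    [0,0,0,0,0,0]
  ]
}}

```text
time_s: 25.5
eef_pos: [581.9, -75.1, 186.8]
tool_rot: [-3.141, 0.347, -3.108]
ft_force: [-6.0, -1.0, 2.6]
gripper_width: 0.264
grip_force: 61.1
```

Call:
{"name": "step_arm", "arguments": {
  "rows": [
    [0,0,0,0,0,0],
    [0,0,0,0,0,0],
    [0,0,0,0,0,0],
    [0,0,0,0,0,0],
    [0,0,0,0,0,0]
  ],
  "hand": 0.6
}}

```text
time_s: 26.0
eef_pos: [583.0, -75.1, 187.1]
tool_rot: [-3.141, 0.35, -3.107]
ft_force: [-0.0, -0.4, 0.2]
gripper_width: 0.598
grip_force: 0.0
```

Call:
{"name": "step_arm", "arguments": {
  "rows": [
    [-4,0,10,0,0,0],
    [-8,0,15,0,0,0],
    [-15,0,20,0,0,0],
    [-25,0,20,0,0,0],
    [-30,0,20,0,0,0],
    [-35,0,10,0,0,0],
    [-35,0,0,0,0,0],
    [0,0,0,0,0,0]
  ]
}}

```text
time_s: 26.8
eef_pos: [427.6, -74.5, 282.0]
tool_rot: [-3.142, 0.348, -3.109]
ft_force: [0.5, 0.4, -0.6]
gripper_width: 0.598
grip_force: 0.0
```

```bash
python3 - <<'E'
from h import *
w=cams.camera("wrist")[:,:,::-1];t=cams.camera("top")[:,:,::-1]
cv2.imwrite("pics/top4.png",t);cv2.imwrite("pics/w4.png",w)
a=cv2.resize(t[60:200,260:440],(400,311),interpolation=cv2.INTER_CUBIC)
b=cv2.resize(w,(400,250));b=cv2.copyMakeBorder(b,0,61,0,0,0)
cv2.imwrite("pics/c4.png",np.hstack([a,b]));print(bot.state()["eef_pos"])
E
```

```text
[430.51778496 -75.07289826 282.79172103]
```

View pics/c4.png

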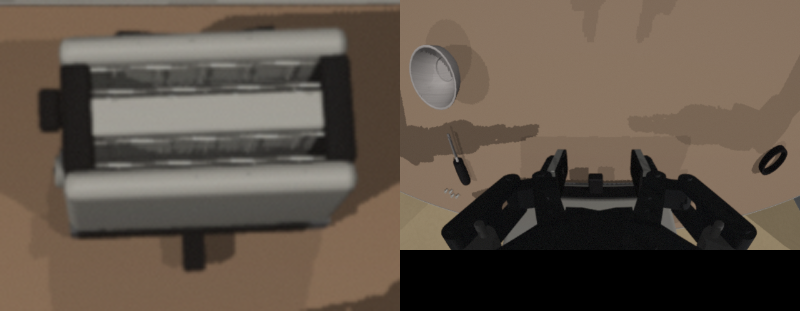

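The plate lies along the toaster's foot with the handle end at crop (194,270), and the bystanders are untouched. I'll check the handle end depth.

```bash
python3 - <<'E'
from h import *
t=cv2.imread("pics/top4.png",0)
h=ray("top",(347.3,181.3),38)[:2];m=np.array([673.,-84.]);ax=np.array([.9994,.034])
print(h,"along (home -46):",(h-m)@ax)
print(t[172:188,346:350].mean(1).round())
E
```

```text
[620.72524666 -73.74855356] along (home -46): -51.89483931293257
[ 28.  26.  27.  27.  26.  27.  28.  27.  30.  48.  78.  96. 100. 100.
 100. 100.]
```

```bash
python3 - <<'E'
from h import *
A=cv2.imread("pics/top0.png",0).astype(float);B=cv2.imread("pics/top4.png",0).astype(float)
def edge(I,c):
    p=I[155:175,c-2:c+3].mean(1);g=np.diff(p);k=g.argmax();w=g[max(k-1,0):k+2].clip(0);return 155.5+(np.arange(max(k-1,0),k+2)*w).sum()/w.sum()
for c in (300,310,320,330,365,375,385,395,402):
    print(c,"toaster foot",round(edge(A,c),2),"plate",round(edge(B,c),2),"plate x(z20)",ray("top",(c,edge(B,c)),20)[0].round(1),"foot x(z2)",ray("top",(c,edge(A,c)),2)[0].round(1))
E
```

```text
300 toaster foot 166.53 plate 167.2 plate x(z20) 660.7 foot x(z2) 666.2
310 toaster foot 166.46 plate 166.66 plate x(z20) 661.9 foot x(z2) 666.3
320 toaster foot 166.45 plate 166.27 plate x(z20) 662.7 foot x(z2) 666.1
330 toaster foot 165.58 plate 165.82 plate x(z20) 663.7 foot x(z2) 668.2
365 toaster foot 164.47 plate 164.55 plate x(z20) 666.4 foot x(z2) 670.5
375 toaster foot 164.29 plate 164.22 plate x(z20) 667.0 foot x(z2) 670.8
385 toaster foot 163.49 plate 163.68 plate x(z20) 668.3 foot x(z2) 672.7
395 toaster foot 162.83 plate 163.41 plate x(z20) 668.8 foot x(z2) 674.3
402 toaster foot 162.59 plate 162.56 plate x(z20) 670.8 foot x(z2) 674.8
```

```bash
python3 -c "
from cell import bot
print(bot.close_job())"
```

```text
the job is handed in; nothing more can be done
None
```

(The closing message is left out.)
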